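Rock the angle gauge on the forming block to its mark and hold

TASK

Lift the wooden caul off the half-round forming block and stand it upright on the green cutting mat. Then take the dial angle gauge, set its flat sole square across the bare crown of the block, and rock it over the crown until the swinging pointer comes to rest on the little marker tab on the dial's rim, its tip within the tab's width. Finish holding it there in the gripper, still and bearing on the crown (not by an end of its foot), so that the maker can pencil the line; leave the other things on the bench where they are.

Things in the scene. Friction and masses are not known exactly. Their poses are not given: they have to be found in the camera images.
- gauge: Dial angle gauge, loose, about 0.35 kg, standing on its foot. Steel foot 40 (x) x 124 (y) x 12 mm, flat below (the sole); on it a grey housing 30 (x) x 108 (y), top 138 mm above the sole. Origin: centre of the sole; x points out of the white dial face, y along the foot, z up. Dial rim reaches 108 mm above the sole, the housing is plain above that.
- gauge_grip (a point): Middle of the gauge's plain upper part, 120 mm above the sole: a place to grip, fingers closing along the gauge's x.
- pointer (a joint): The gauge's pointer, rad: a black hand pivoted at the dial's centre, 60 mm above the sole, weighted so that it hangs plumb; it swings for a second or two after a movement. 0: at right angles to the sole; positive: tip towards the gauge's +y. Tilting the gauge by +a about its own x makes it read -a.
- pointer_tip (a point): Tip of the pointer, 38 mm from the pivot.
- marker (a joint): Where the gauge's marker tab is set, rad, measured like the pointer (0 straight below the pivot, positive towards the gauge's +y), from -0.45 to 0.45. A stiff setting, left as it is. The tab is a small brass block, 5 mm wide, on the dial's lower rim.
- mark (a point): Inner end of the marker tab, at its middle, 38 mm from the pivot: where the pointer's tip should come to stand.
- form: Half-round wooden forming block, fixed to the bench, 120 mm long (its x axis) and 90 mm wide (y): 20 mm of upright sides, then a half-round crown of 45 mm radius whose top is 65 mm above the bench. Origin: centre of its underside, on the bench.
- form_axis (a point): Middle of the axis of the crown's half circle, 20 mm above the bench; the axis runs along the form's x.
- caul: Wooden pressing caul, loose, about 0.3 kg: an arch of five staves, 100 mm long (x) and 115 mm wide (y), sitting over the form's crown at the start. Origin: centre of the plane of its two feet, 35 mm above the bench while it sits on the form; lifts straight off. On top, along x, a grip ridge 24 mm wide (y), 90 mm long, from 42 to 78 mm above the feet.
- caul_grip (a point): Place to grip the caul's ridge, 65 mm above the plane of its feet and 13 mm below the ridge's top; fingers close along the caul's y.
- mat: Small green cutting mat fixed to the bench, 220 (x) x 150 (y) x 3 mm, clear of other things. Origin: centre of its underside.
- spool: Bystander: cork-coloured thread spool, 40 mm across, 48 mm high, upright; origin under its centre.
- dye: Bystander: small white dye bottle, 36 mm across, 75 mm high; origin under its centre.
- tin: Bystander: flat round aluminium wax tin, 66 mm across, 26 mm high; origin under its centre.
- awl: Bystander: awl with dark wooden handle lying along its y, about 150 mm long, 26 mm thick; origin on the bench near its middle.
- mallet: Bystander: white-headed mallet lying down, head 48 mm across and 80 mm long (y), handle 160 mm to its -x; origin under the head.
- edge_paint: Bystander: amber glass jar with a white cap, 42 mm across, 62 mm high; origin under its centre.
- beveller: Bystander: edge beveller lying along its x, about 130 mm long, 26 mm thick, dark wooden handle; origin on the bench near its middle.
Things that resemble listed ones, but are neither listed nor needed, are in the scene too. There is more than one size of the gauge; the job needs the largest.

How it is judged:
By the outcome, as a careful person would: the job done as asked, in the order asked, and still so for the second after the job is handed in, while the arm keeps its last pose, push and grip.
It also fails if it takes over 64 s, if anything falls off the work surface, if the arm or the gripper's body presses on something with over 40 N, if the wrist force passes 120 N, or if a joint passes its speed limit or range.

ROBOT

A 7-joint arm with a two-finger parallel gripper is mounted at the origin on the work surface. World frame = base frame: x ahead of the robot, y to its left, z up, the work surface at z = 0. Lengths are in m, angles in rad, forces in N, time in s.
With the tool pointing down it reaches from about 0.425 to 0.925 m from the base axis. Payload 6.8 kg.
Tool frame: the origin (TCP) lies at the very end of the fingers, on their centre line; the grasp point (between the pads) lies 19 mm behind it; z points along the fingers, x is the direction in which the jaws open and shut, and the axes are right-handed (so a half turn about z gives the same grasp; the last joint's range is limited). The gripper opens to 85 mm and grips with 20 to 120 N. Pads are 22 mm wide; open, the fingers measure 114 mm over their backs; the gripper's body (76 mm by 85 mm) begins 54 mm behind the grasp point. The pads swing forward as they close: fully open they stand 13 mm farther back than shut.
Start: joints at [1.193, 0.477, 0.022, 1.555, -0.011, 1.109, -0.083], TCP at [0.18, -0.651, 0.231] pointing down, gripper open.
Joint ranges: [-2.96, 2.96], [-0.34, 2.1], [-1.41, 1.46], [0.24, 2.44], [-1.37, 4.51], [0.17, 1.92], [-2.96, 2.96]. Speed limits (rad/s): [2.39, 2.39, 3.14, 3.14, 3.14, 3.14, 3.14].

INTERFACE

Orientations are given as a rotation vector (axis times angle).
In Python, from bench import get_obs, imaging, hand_in gives the robot as it stands.
- The arm moves only by the tool send_rows, never from a script. Its argument "motion" is a list of rows, each an object with "dp": the shift along the world's x, y, z in m, a list of three; "rot": the turn, a rotation vector about the world's x, y, z in rad, a list of three; "grip": the finger opening in m, from 0 to 0.0854. In form: [{"dp": [dx, dy, dz], "rot": [ax, ay, az], "grip": grip}, ...]. A call has 1 to 20 rows; each row shifts and turns the pose as measured when the row begins; what a row does not reach is not made up. A row lasts 1/8 s, in which the tool goes at most 62.5 mm and 10.7 degrees, less where a joint would pass 70% of its speed; a pose out of reach is approached as far as the arm can. A call is refused whole if a number of a shift passes 0.0625 or a number of a turn 0.188, either way. A call with a gripper value outside its range is refused whole. The fingers move at their own pace and stop on an object; "grip_force" is the grip in N (left out, the last holds). Time passes only in rows, so rows that do not move let the fingers close. It gives the time, the measured TCP pose, the force and the opening at its end, in the units of the state.
- get_obs(): the state, without advancing time (a new reading comes with each control period).
- imaging.grab_frame(name): name is "scene" or "side" or "wrist"; returns a dict with "img" (400x640x3 uint8, red, green, blue), "fx", "fy", "cx", "cy" (pixels), "R" (3x3) and "t" (3): a world point X has camera coordinates R X + t. Camera axes: x right, y down, z forward; pixel columns grow to the right and rows downward; lengths in m; the calibration is good to about 2 mm. A picture is of the moment at which its call begins. There is no depth.
- hand_in(): hands the job in, once; it reports no verdict.
The state is a dict: "clock": time; "joints": joint angles; "qvel": joint speeds; "tau": joint torques, N m; "tcp_pos": TCP position; "orientation": TCP orientation; "contact_force": force on the tool from outside, world axes, zero at the start; "moment": the same for the moment, N m; "grip_width": finger opening in m.
Only numpy, scipy, OpenCV 4.12 (cv2) and the standard library are available. Lean on these libraries where they do the work, as an engineer would, in place of code of your own. Each camera call takes 0.05 s, during which the arm holds its last target. There are 200 camera calls.

## Working session

There is one attempt and no reset: what is moved stays moved. The work goes in short steps, Python scripts to look and compute and a tool call to move; the robot and the scene stay as the last step left them, time stands still between calls to the robot, and variables do not carry over. Pictures are saved under pics/ and viewed, about 8 in all and at most 12, crops included, and the job is handed in when it is done.

Besides the shell and the picture viewer there is one more tool, called as name(argument=value, ...) on one line, values as JSON. send_rows: Moves the arm, as the interface text tells. Its arguments: {"type":"object","properties":{"motion":{"type":"array","items":{"type":"object","properties":{"dp":{"type":"array","items":{"type":"number"}},"rot":{"type":"array","items":{"type":"number"}},"grip":{"type":"number"}}}},"grip_force":{"type":"number"}},"required":["motion"]}

```bash
ls; mkdir -p pics
cat > h.py <<'E'
import numpy as np, cv2, pickle
from bench import get_obs, imaging
def grab(name, tag):
    f=imaging.grab_frame(name); f={k:(np.array(v) if k in('img','R','t') else v) for k,v in f.items()}
    pickle.dump(f,open(f'pics/{tag}.pkl','wb')); return f
def load(tag): return pickle.load(open(f'pics/{tag}.pkl','rb'))
def save(f,tag,crop=None,s=1):
    im=f['img'][:,:,::-1]
    if crop: x0,y0,x1,y1=crop; im=im[y0:y1,x0:x1]
    if s!=1: im=cv2.resize(im,None,fx=s,fy=s,interpolation=cv2.INTER_CUBIC)
    cv2.imwrite(f'pics/{tag}.png',im)
def ray(f,u,v):
    d=f['R'].T@np.array([(u-f['cx'])/f['fx'],(v-f['cy'])/f['fy'],1.]); return -f['R'].T@f['t'], d/np.linalg.norm(d)
def onz(f,u,v,z):
    c,d=ray(f,u,v); return c+d*(z-c[2])/d[2]
def tri(obs):
    A=np.zeros((3,3));b=np.zeros(3);rs=[ray(*o) for o in obs]
    for c,d in rs:
        P=np.eye(3)-np.outer(d,d);A+=P;b+=P@c
    x=np.linalg.solve(A,b); return x,[float(np.linalg.norm((np.eye(3)-np.outer(d,d))@(x-c))) for c,d in rs]
def proj(f,X):
    c=np.atleast_2d(X)@f['R'].T+f['t']; return np.c_[f['fx']*c[:,0]/c[:,2]+f['cx'],f['fy']*c[:,1]/c[:,2]+f['cy']]
E
python3 - <<'E'
from h import *
a=grab('scene','sc0');b=grab('side','si0')
save(a,'sc0',s=1.25);save(b,'si0',s=1.25)
for f in(a,b): print(f['fx'],f['cx'],f['cy'],-f['R'].T@f['t'],f['R'][2])
print(get_obs())
E
```

```text
pics
424.03653540231835 317.79104652360047 201.5912821344702 [ 1.04716973 -0.31178366  1.13070648] [-0.41794241  0.2835877  -0.86307715]
439.99456168083196 319.9206689158908 200.42234799294513 [0.43438297 1.07350003 1.0292081 ] [ 0.06598941 -0.75034049 -0.65774961]
{'clock': 0.1, 'joints': array([ 1.19289031,  0.47770683,  0.0223371 ,  1.5563722 , -0.01151022,
        1.10926365, -0.08312517]), 'qvel': array([ 0.00156636, -0.0011584 , -0.00112122, -0.00405272, -0.00087015,
       -0.00094839,  0.00040535]), 'tau': array([ 3.69605783e-03, -5.97764146e+01,  1.61269795e+00, -2.81956708e+01,
        1.27176617e-02,  4.99834932e-03,  3.99599841e-06]), 'tcp_pos': array([ 0.1797707 , -0.65006712,  0.23042164]), 'orientation': array([-2.49931101e+00,  1.90195050e+00,  2.12344513e-03]), 'contact_force': array([-0.15914681,  0.16343401,  0.28604242]), 'moment': array([-0.02181372,  0.01352533, -0.03630727]), 'grip_width': 0.08543364612752916}
```

View pics/sc0.png

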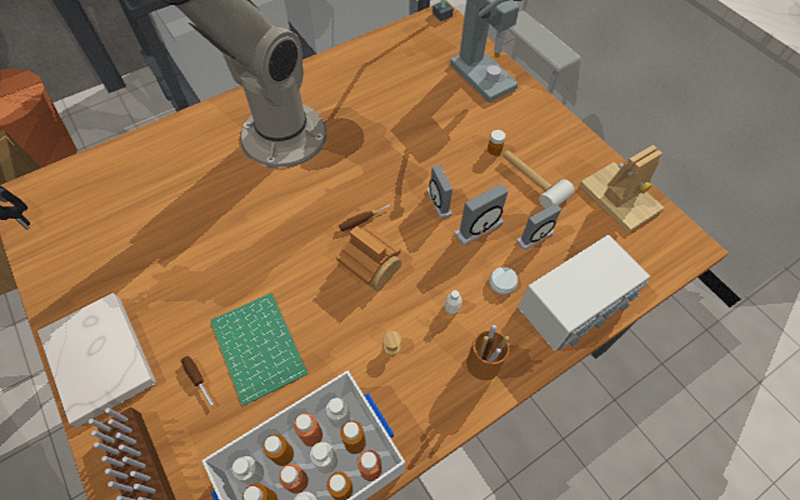

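View pics/si0.png

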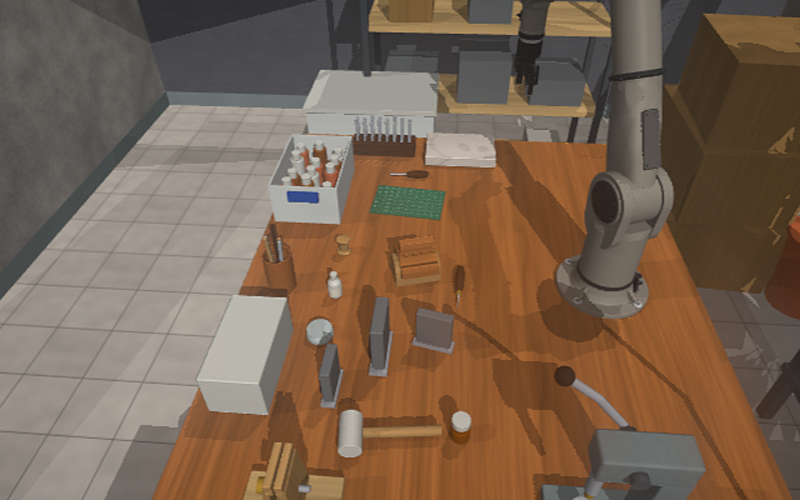

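The scene view shows the caul on the form at about (370,255), the mat at (258,348), and three gauges. The middle gauge at (482,215) looks largest. In the side view the caul is at (415,258) and the middle gauge at (380,335). I'll enlarge these.

Run:
```python
from h import *
save(load('sc0'),'sc1',(260,120,460,240),4)
a=load('si0')['img'][:,:,::-1]
L=cv2.resize(a[180:235,300:365],None,fx=6,fy=6,interpolation=cv2.INTER_CUBIC)
R=cv2.resize(a[230:310,290:370],None,fx=5,fy=5,interpolation=cv2.INTER_CUBIC)
m=np.zeros((400,790,3),np.uint8);m[:330,:390]=L;m[:400,390:790]=R
cv2.imwrite('pics/si1.png',m)
```

```text
(no output)
```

View pics/sc1.png

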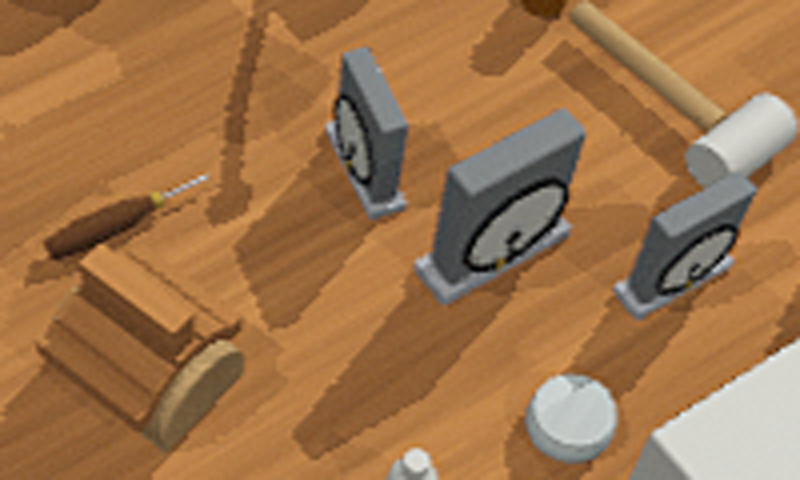

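View pics/si1.png

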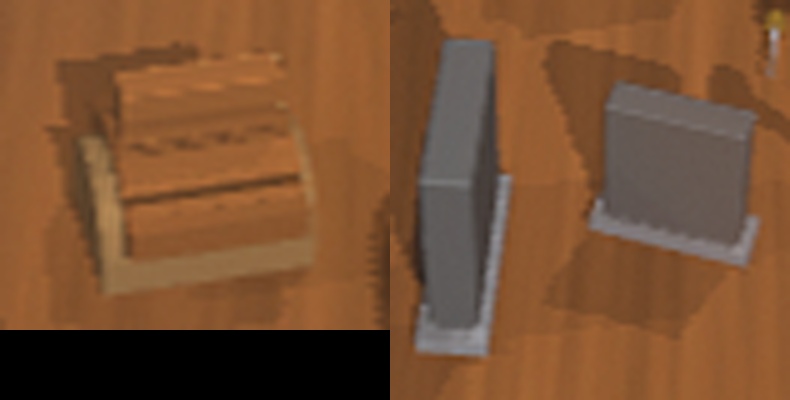

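The side crop shows the middle gauge's top face with corners (445,40), (493,42), (475,183) and (422,182). The scene crop shows its tab and dial facing bottom right. The ridge top in the scene crop runs (103,246), (82,263), (180,335), (195,318). I'll fit poses with the height left free as a check.

```bash
cat > fit.py <<'E'
from h import *
from scipy.optimize import least_squares
S=load('sc0');D=load('si0')
s=lambda u,v:(S,260+u/4,120+v/4)
l=lambda u,v:(D,300+u/6,180+v/6)
r=lambda u,v:(D,290+(u-390)/5,230+v/5)
def fit(pts,x0):
    def W(p,m):
        c,si=np.cos(p[3]),np.sin(p[3]); return np.array([p[0]+c*m[0]-si*m[1],p[1]+si*m[0]+c*m[1],p[2]+m[2]])
    fun=lambda p:np.concatenate([proj(o[0],W(p,m))[0]-o[1:] for m,o in pts])
    q=least_squares(fun,x0,loss='soft_l1'); return q.x,np.round(fun(q.x),1).reshape(-1,2)
E
python3 - <<'E'
from fit import *
for n,o in [('gt_sc',s(520,150)),('gt_si',r(458,112)),]: print(n,onz(*o,.138))
print('small gauges', onz(*s(370,90),.1),onz(*s(700,200),.1))
# gauge
g=[((-.015,.054,.138),s(562,112)),((.015,.054,.138),s(583,128)),((.015,-.054,.138),s(462,193)),((-.015,-.054,.138),s(447,167)),
((.02,-.062,0),s(445,304)),((.02,-.062,.012),s(445,290)),((-.02,-.062,.012),s(415,262)),((.02,.062,.012),s(570,225)),
((.015,-.054,.138),r(445,40)),((-.015,-.054,.138),r(493,42)),((-.015,.054,.138),r(475,183)),((.015,.054,.138),r(422,182)),
((.02,.062,0),r(418,354)),((-.02,.062,0),r(487,355))]
print('gauge',*fit(g,[.75,0,0,0]),sep='\n')
# caul ridge (caul frame, feet z=0), yaw ~?
print('ridge ends', onz(*s(92,254),.113),onz(*s(187,327),.113), 'side',onz(*l(120,72),.113),onz(*l(280,57),.113))
print('form edge',onz(*l(105,293),0),onz(*l(315,262),0))
for u,v in [(270,294),(212,320),(243,403),(306,375)]: print('mat',onz(S,u/1.25,v/1.25,.003))
E
```

```text
gt_sc [0.55692233 0.2707414  0.138     ]
gt_si [0.55063452 0.27375057 0.138     ]
small gauges [0.4306079  0.23163503 0.1       ] [0.64653513 0.37639929 0.1       ]
gauge
[ 0.55179646  0.27060261 -0.00149886  0.00057925]
[[-0.5 -2.9]
 [ 0.8 -0. ]
 [ 1.6  0.3]
 [-1.  -0.4]
 [-0.9  0.1]
 [-0.5  1.6]
 [-0.6 -0.5]
 [-0.5 -0.3]
 [-0.9 -0.7]
 [ 0.1 -0.5]
 [-0.2  0.9]
 [-1.   0.4]
 [-0.1  0.1]
 [ 0.2  0.7]]
ridge ends [ 0.45036936 -0.02766713  0.113     ] [ 0.53803711 -0.0033925   0.113     ] side [ 0.5293969  -0.01300958  0.113     ] [ 0.44380723 -0.03183969  0.113     ]
form edge [0.53407173 0.04255863 0.        ] [0.4191807  0.00957236 0.        ]
mat [ 0.43353916 -0.25481381  0.003     ]
mat [ 0.42062075 -0.39511798  0.003     ]
mat [ 0.63186639 -0.41639637  0.003     ]
mat [ 0.65128426 -0.27671498  0.003     ]
```

The gauge is at (0.552, 0.271) with yaw about 0. Its base came out at z = -1.5 mm, so the full 138 mm size fits and it is the large one. The form has a yaw of about 0.27, and the tool's current x axis already matches its y. The mat centre is at about (0.534, -0.336). I'll go over the form for a wrist look.

send_rows(motion=[{"dp": [0.026,0.053,0.005],"rot": [0,0,0],"grip": 0.085},{"dp": [0.026,0.053,0.005],"rot": [0,0,0],"grip": 0.085},{"dp": [0.026,0.053,0.005],"rot": [0,0,0],"grip": 0.085},{"dp": [0.026,0.053,0.005],"rot": [0,0,0],"grip": 0.085},{"dp": [0.026,0.053,0.005],"rot": [0,0,0],"grip": 0.085},{"dp": [0.026,0.053,0.005],"rot": [0,0,0],"grip": 0.085},{"dp": [0.026,0.053,0.005],"rot": [0,0,0],"grip": 0.085},{"dp": [0.026,0.053,0.005],"rot": [0,0,0],"grip": 0.085},{"dp": [0.026,0.053,0.005],"rot": [0,0,0],"grip": 0.085},{"dp": [0.026,0.053,0.005],"rot": [0,0,0],"grip": 0.085},{"dp": [0.026,0.053,0.005],"rot": [0,0,0],"grip": 0.085},{"dp": [0.026,0.053,0.005],"rot": [0,0,0],"grip": 0.085},{"dp": [0,0,0],"rot": [0,0,0],"grip": 0.085}])

```text
clock: 1.72
tcp_pos: [0.4939, 0.0095, 0.2887]
orientation: [-2.498, 1.903, 0.008]
contact_force: [-0.4, -0.9, 0.2]
grip_width: 0.0852
```

Run:
```python
from h import *
f=grab('wrist','w0');save(f,'w0',s=1.25)
o=get_obs();print(o['clock'],o['tcp_pos'],o['orientation'],o['joints']);print(-f['R'].T@f['t'],f['R'])
```

```text
1.775 [0.49299431 0.00671795 0.28823412] [ 2.49512842 -1.90800342 -0.00811312] [ 0.30507832  0.15912679 -0.49164931  1.87902417  0.07908036  1.12712147
 -1.52126102]
[0.57087882 0.02962473 0.43002535] [[ 0.26436459 -0.96441174 -0.0046207 ]
 [-0.91573465 -0.25251854  0.31251311]
 [-0.30255813 -0.07838606 -0.94990221]]
```

View pics/w0.png

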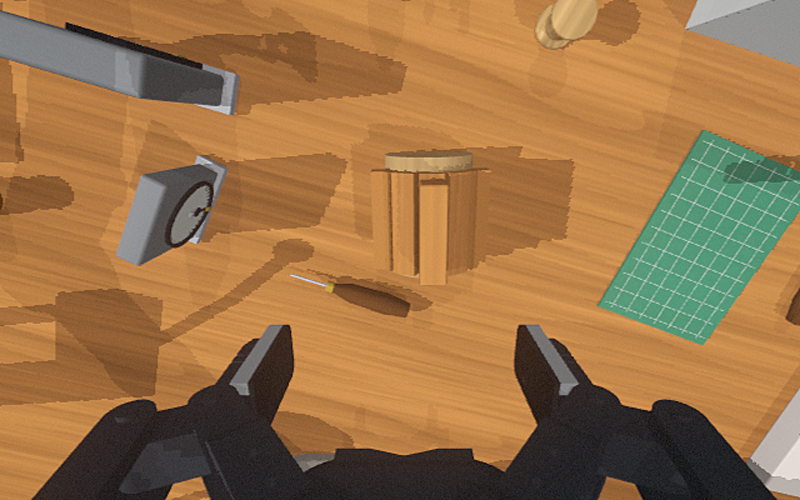

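The wrist view shows the caul's ridge aligned with the tool, its top face at (419..448, 186..284), the form's end plate at (385..472, 152..170), and mat corners at (703,130), (598,305) and (705,344). I'll solve for the poses.

Run:
```python
from fit import *
W=load('w0'); w=lambda u,v:(W,u/1.25,v/1.25)
print('onz ridge',*[onz(*w(*p),.113) for p in[(419,186),(448,186),(447,284),(420,284)]])
p=[((.045,.012,.113),w(419,186)),((.045,-.012,.113),w(448,186)),((-.045,-.012,.113),w(447,284)),((-.045,.012,.113),w(420,284)),
((-.045,.012,.113),s(103,246)),((-.045,-.012,.113),s(82,263)),((.045,-.012,.113),s(180,335)),((.045,.012,.113),s(195,318)),
((.045,0.012,.113),l(118,88)),((-.045,.012,.113),l(285,75))]
q=fit(p,[.49,-.02,0,.27]);print(*q)
f=[((.06,.045,0),l(105,293)),((-.06,.045,0),l(315,262)),((.06,.045,.02),w(385,158)),((.06,-.045,.02),w(472,156))]
print('form',*fit(f,[.49,-.02,0,.27]))
for u,v in[(703,130),(598,305),(705,344)]: print('mat',onz(*w(u,v),.003))
m=[((.11,.075,.003),w(703,130)),((-.11,.075,.003),w(598,305)),((-.11,-.075,.003),w(705,344))]+[((a,b,.003),(S,u/1.25,v/1.25)) for a,b,u,v in[(-.11,.075,270,294),(-.11,-.075,212,320),(.11,-.075,243,403),(.11,.075,306,375)]]
print('mat',*fit(m,[.53,-.33,0,-.1]))
```

```text
onz ridge [0.52773172 0.00624468 0.113     ] [ 0.5339991  -0.01655663  0.113     ] [ 0.45116038 -0.04156188  0.113     ] [ 0.44479721 -0.01852581  0.113     ]
[ 0.48903163 -0.01780941 -0.00328802  0.28912605] [[-0.1 -1.5]
 [ 0.1 -2. ]
 [-0.3  0.4]
 [-0.2  0.8]
 [-1.5 -0.7]
 [-2.   0.4]
 [-2.7  0.2]
 [-0.8 -1.2]
 [ 0.1  2. ]
 [-0.6  0.3]]
form [ 0.48877026 -0.01890825 -0.00165526  0.28774887] [[ 0.2  0.1]
 [ 0.2 -0.1]
 [ 0.  -0.2]
 [ 0.   0. ]]
mat [ 0.64789136 -0.27267622  0.003     ]
mat [ 0.43201785 -0.25083821  0.003     ]
mat [ 0.4179366  -0.40222001  0.003     ]
mat [ 0.53298195 -0.33806318 -0.00229672 -0.09339707] [[ 0.  -1.1]
 [ 0.3  0.6]
 [-1.4  0. ]
 [ 0.2 -0.7]
 [-2.8  0.5]
 [-1.5  2.8]
 [ 0.8 -0.9]]
```

send_rows(motion=[{"dp": [-0.004,-0.025,-0.02],"rot": [0,0,0.023],"grip": 0.085},{"dp": [0,0,-0.04],"rot": [0,0,0],"grip": 0.085},{"dp": [0,0,-0.03],"rot": [0,0,0],"grip": 0.085},{"dp": [0,0,0],"rot": [0,0,0],"grip": 0.085},{"dp": [0,0,0],"rot": [0,0,0],"grip": 0.085}])

```text
clock: 2.4
tcp_pos: [0.4864, -0.0262, 0.196]
orientation: [2.506, -1.887, -0.007]
contact_force: [0.3, 0.3, 1.1]
grip_width: 0.0848
```

```bash
cat > st.py <<'E'
from h import *
from scipy.spatial.transform import Rotation as Ro
o=get_obs();R=Ro.from_rotvec(o['orientation']).as_matrix()
print(round(o['clock'],2),o['tcp_pos'].round(4),'x',R[:,0].round(4),'z',R[:,2].round(4),'xyaw',np.arctan2(R[1,0],R[0,0]).round(4),'F',o['contact_force'].round(2),'w',round(o['grip_width'],4),'q',o['joints'].round(2))
E
python3 st.py
```

```text
2.4 [ 0.4864 -0.0262  0.196 ] x [ 2.766e-01 -9.610e-01 -7.000e-04] z [-0.0062 -0.0011 -1.    ] xyaw -1.2906 F [0.25 0.32 1.11] w 0.0848 q [ 0.33  0.25 -0.46  2.    0.14  0.93 -1.5 ]
```

send_rows(motion=[{"dp": [0.003,0.007,-0.01],"rot": [0,-0.006,0.007],"grip": 0.085},{"dp": [0,0,-0.03],"rot": [0,0,0],"grip": 0.085},{"dp": [0,0,-0.03],"rot": [0,0,0],"grip": 0.085},{"dp": [0,0,-0.022],"rot": [0,0,0],"grip": 0.085},{"dp": [0,0,-0.005],"rot": [0,0,0],"grip": 0.085},{"dp": [0,0,0],"rot": [0,0,0],"grip": 0.085}])

```text
clock: 3.15
tcp_pos: [0.4945, -0.0169, 0.1009]
orientation: [-2.513, 1.874, -0.017]
contact_force: [-0.2, -0.6, 0.5]
grip_width: 0.0851
```

```bash
python3 st.py
```

```text
3.15 [ 0.4945 -0.0169  0.1009] x [ 0.285  -0.9585  0.0043] z [ 1.270e-02 -7.000e-04 -9.999e-01] xyaw -1.2818 F [-0.16 -0.55  0.46] w 0.0851 q [ 0.27  0.39 -0.43  2.08  0.25  0.71 -1.61]
```

send_rows(motion=[{"dp": [-0.005,-0.001,-0.008],"rot": [0,0.012,0],"grip": 0.085},{"dp": [0,0,-0.007],"rot": [0,0,0],"grip": 0.085},{"dp": [0,0,0],"rot": [0,0,0],"grip": 0.06},{"dp": [0,0,0],"rot": [0,0,0],"grip": 0.03},{"dp": [0,0,0],"rot": [0,0,0],"grip": 0.0},{"dp": [0,0,0],"rot": [0,0,0],"grip": 0.0},{"dp": [0,0,0],"rot": [0,0,0],"grip": 0.0},{"dp": [0,0,0],"rot": [0,0,0],"grip": 0.0}], grip_force=50)

```text
clock: 4.15
tcp_pos: [0.491, -0.0176, 0.0874]
orientation: [-2.516, 1.877, -0.006]
contact_force: [-0.5, 0.5, -1.1]
grip_width: 0.0235
```

```bash
python3 st.py
```

```text
4.15 [ 0.491  -0.0176  0.0874] x [ 0.2848 -0.9586  0.0019] z [ 4.6e-03 -6.0e-04 -1.0e+00] xyaw -1.282 F [-0.49  0.51 -1.08] w 0.0235 q [ 0.26  0.41 -0.42  2.09  0.26  0.69 -1.62]
```

send_rows(motion=[{"dp": [0,0,0.01],"rot": [0,0,0],"grip": 0.0},{"dp": [0,0,0.02],"rot": [0,0,0],"grip": 0.0},{"dp": [0,0,0.03],"rot": [0,0,0],"grip": 0.0},{"dp": [0,0,0.03],"rot": [0,0,0],"grip": 0.0},{"dp": [0.003,-0.02,0.01],"rot": [0,0,-0.04],"grip": 0.0},{"dp": [0.005,-0.04,0],"rot": [0,0,-0.05],"grip": 0.0},{"dp": [0.006,-0.045,0],"rot": [0,0,-0.06],"grip": 0.0},{"dp": [0.006,-0.045,0],"rot": [0,0,-0.06],"grip": 0.0},{"dp": [0.006,-0.045,0],"rot": [0,0,-0.06],"grip": 0.0},{"dp": [0.006,-0.045,0],"rot": [0,0,-0.06],"grip": 0.0},{"dp": [0.005,-0.03,0],"rot": [0,0,-0.03],"grip": 0.0},{"dp": [0.005,-0.015,0],"rot": [0,0,0],"grip": 0.0},{"dp": [0,0,0],"rot": [0,0,0],"grip": 0.0}])

```text
clock: 5.78
tcp_pos: [0.5239, -0.3222, 0.1869]
orientation: [2.106, -2.32, -0.005]
contact_force: [-0.4, 1.4, -3.1]
grip_width: 0.023
```

```bash
python3 st.py
```

```text
5.78 [ 0.5239 -0.3222  0.1869] x [-0.0963 -0.9953  0.0038] z [-0.0082 -0.003  -1.    ] xyaw -1.6673 F [-0.38  1.39 -3.13] w 0.023 q [ 0.63  0.44 -0.25  1.73  0.13  0.99 -1.33]
```

send_rows(motion=[{"dp": [0.009,-0.015,-0.02],"rot": [0.003,-0.008,0],"grip": 0.0},{"dp": [0,0,-0.035],"rot": [0,0,0],"grip": 0.0},{"dp": [0,0,-0.03],"rot": [0,0,0],"grip": 0.0},{"dp": [0,0,-0.02],"rot": [0,0,0],"grip": 0.0},{"dp": [0,0,-0.005],"rot": [0,0,0],"grip": 0.0},{"dp": [0,0,0],"rot": [0,0,0],"grip": 0.0}])

```text
clock: 6.52
tcp_pos: [0.5343, -0.3275, 0.0746]
orientation: [-2.123, 2.311, 0.006]
contact_force: [0.2, 0.1, -2.6]
grip_width: 0.0236
```

```bash
python3 st.py
```

```text
6.53 [ 0.5343 -0.3275  0.0746] x [-0.0845 -0.9964 -0.0055] z [ 1.0e-04  5.5e-03 -1.0e+00] xyaw -1.6554 F [ 0.22  0.12 -2.57] w 0.0236 q [ 0.62  0.59 -0.23  1.78  0.17  0.79 -1.35]
```

send_rows(motion=[{"dp": [0,-0.008,-0.006],"rot": [-0.005,0,0],"grip": 0.0},{"dp": [0,0,-0.006],"rot": [0,0,0],"grip": 0.0},{"dp": [0,0,-0.004],"rot": [0,0,0],"grip": 0.0},{"dp": [0,0,-0.003],"rot": [0,0,0],"grip": 0.0},{"dp": [0,0,-0.002],"rot": [0,0,0],"grip": 0.0},{"dp": [0,0,0],"rot": [0,0,0],"grip": 0.0}])

```text
clock: 7.28
tcp_pos: [0.5361, -0.3365, 0.056]
orientation: [-2.125, 2.312, -0.007]
contact_force: [-0.7, -0.9, -2.1]
grip_width: 0.0232
```

```bash
python3 st.py
```

```text
7.28 [ 0.5361 -0.3365  0.056 ] x [-0.0842 -0.9964  0.0018] z [ 0.0039 -0.0021 -1.    ] xyaw -1.6551 F [-0.75 -0.94 -2.09] w 0.0232 q [ 0.62  0.62 -0.22  1.78  0.18  0.76 -1.35]
```

send_rows(motion=[{"dp": [0,0,-0.002],"rot": [0,0,0],"grip": 0.0},{"dp": [0,0,-0.001],"rot": [0,0,0],"grip": 0.0},{"dp": [0,0,0],"rot": [0,0,0],"grip": 0.0}])

```text
clock: 7.65
tcp_pos: [0.5362, -0.3365, 0.056]
orientation: [-2.125, 2.312, -0.008]
contact_force: [-0.5, 1.2, -3.7]
grip_width: 0.0232
```

```bash
python3 st.py
```

```text
7.65 [ 0.5362 -0.3365  0.056 ] x [-0.0842 -0.9964  0.0027] z [ 0.004  -0.0031 -1.    ] xyaw -1.6551 F [-0.45  1.15 -3.71] w 0.0232 q [ 0.62  0.62 -0.22  1.78  0.19  0.76 -1.35]
```

send_rows(motion=[{"dp": [0,0,-0.004],"rot": [0,0,0],"grip": 0.0},{"dp": [0,0,0],"rot": [0,0,0],"grip": 0.0}])

```text
clock: 7.9
tcp_pos: [0.5369, -0.3362, 0.0562]
orientation: [-2.125, 2.312, -0.009]
contact_force: [-0.7, 0.6, -3.0]
grip_width: 0.0229
```

```bash
python3 st.py
```

```text
7.9 [ 0.5369 -0.3362  0.0562] x [-0.0842 -0.9964  0.0033] z [ 0.0046 -0.0037 -1.    ] xyaw -1.6551 F [-0.68  0.65 -3.  ] w 0.0229 q [ 0.62  0.62 -0.22  1.78  0.19  0.76 -1.35]
```

send_rows(motion=[{"dp": [0,0,-0.004],"rot": [0,0,0],"grip": 0.0},{"dp": [0,0,-0.006],"rot": [0,0,0],"grip": 0.0}])

```text
clock: 8.15
tcp_pos: [0.5375, -0.3364, 0.0553]
orientation: [2.124, -2.313, 0.01]
contact_force: [-26.5, 12.9, 71.1]
grip_width: 0.0229
```

```bash
python3 st.py
python3 - <<'E'
from h import *
a=grab('scene','sc2');b=grab('side','si2')
A=cv2.resize(a['img'][200:330,160:290,::-1],None,fx=3,fy=3,interpolation=cv2.INTER_CUBIC)
B=cv2.resize(b['img'][90:220,260:390,::-1],None,fx=3,fy=3,interpolation=cv2.INTER_CUBIC)
cv2.imwrite('pics/m2.png',np.hstack([A,B]))
E
```

```text
8.15 [ 0.5375 -0.3364  0.0553] x [-0.0851 -0.9964  0.005 ] z [ 0.0037 -0.0054 -1.    ] xyaw -1.656 F [-26.49  12.89  71.14] w 0.0229 q [ 0.62  0.62 -0.22  1.78  0.19  0.76 -1.35]
```

View pics/m2.png

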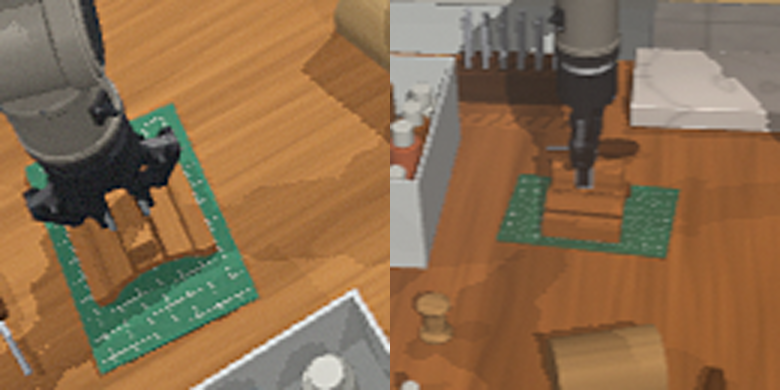

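The pictures show the caul upright on its feet, well inside the mat, with the arm pressing on it. I'll relax the push, release and lift.

send_rows(motion=[{"dp": [0,0,0.001],"rot": [0,0,0],"grip": 0.0},{"dp": [0,0,0],"rot": [0,0,0],"grip": 0.085},{"dp": [0,0,0],"rot": [0,0,0],"grip": 0.085},{"dp": [0,0,0],"rot": [0,0,0],"grip": 0.085},{"dp": [0,0,0.006],"rot": [0,0,0],"grip": 0.085},{"dp": [0,0,0.03],"rot": [0,0,0],"grip": 0.085},{"dp": [0,0,0.05],"rot": [0,0,0],"grip": 0.085},{"dp": [0,0,0.05],"rot": [0,0,0],"grip": 0.085},{"dp": [0,0,0.03],"rot": [0,0,0],"grip": 0.085},{"dp": [0,0,0],"rot": [0,0,0],"grip": 0.085}])

```text
clock: 9.5
tcp_pos: [0.5372, -0.3358, 0.2266]
orientation: [-2.125, 2.313, -0.01]
contact_force: [-0.2, -0.4, -0.4]
grip_width: 0.0852
```

```bash
python3 st.py
python3 - <<'E'
from h import *
S=load('sc0')
for u,v in[(523,290),(602,238),(649,270),(578,320)]: print('box',onz(S,u/1.25,v/1.25,.1))
print(load('w0')['fx'])
E
```

```text
9.5 [ 0.5372 -0.3358  0.2266] x [-0.0846 -0.9964  0.0041] z [ 0.0042 -0.0045 -1.    ] xyaw -1.6555 F [-0.17 -0.38 -0.45] w 0.0852 q [ 0.65  0.42 -0.25  1.66  0.12  1.07 -1.3 ]
box [0.77644407 0.20288393 0.1       ]
box [0.7735038  0.44161561 0.1       ]
box [0.89148275 0.46975232 0.1       ]
box [0.89371381 0.25437379 0.1       ]
309.89604354950035
```

send_rows(motion=[{"dp": [0.005,0.03,0.01],"rot": [0,0,0.085],"grip": 0.085},{"dp": [0.009,0.055,0],"rot": [0,0,0],"grip": 0.085},{"dp": [0.009,0.055,0],"rot": [0,0.05,0],"grip": 0.085},{"dp": [0.009,0.055,0],"rot": [0,0.05,0],"grip": 0.085},{"dp": [0.009,0.055,0],"rot": [0,0.05,0],"grip": 0.085},{"dp": [0.009,0.055,0],"rot": [0,0.05,0],"grip": 0.085},{"dp": [0.009,0.055,0],"rot": [0,0.05,0],"grip": 0.085},{"dp": [0.009,0.055,0],"rot": [0,0.05,0],"grip": 0.085},{"dp": [0.009,0.055,0],"rot": [0,0.05,0],"grip": 0.085},{"dp": [0.009,0.05,0],"rot": [0,0.05,0],"grip": 0.085},{"dp": [0.009,0.04,0],"rot": [0,0.05,0],"grip": 0.085},{"dp": [0.005,0.02,0],"rot": [0,0.05,0],"grip": 0.085},{"dp": [0,0,0],"rot": [0,0,0],"grip": 0.085},{"dp": [0,0,0],"rot": [0,0,0],"grip": 0.085}])

```text
clock: 11.25
tcp_pos: [0.6226, 0.2764, 0.2238]
orientation: [1.954, -1.882, -0.524]
contact_force: [-0.2, -0.1, -0.2]
grip_width: 0.0849
```

```bash
python3 st.py
python3 - <<'E'
from h import *
f=grab('wrist','w1'); print(-f['R'].T@f['t'],f['R'][2],proj(f,[[.567,.271,.06],[.567,.271,.138],[.567,.217,.138]]))
E
```

```text
11.25 [0.6226 0.2764 0.2238] x [ 0.0359 -0.9993 -0.0066] z [-0.5106 -0.0126 -0.8598] xyaw -1.5349 F [-0.2  -0.1  -0.24] w 0.0849 q [-0.21  0.84 -0.42  1.08  0.04  1.74 -2.11]
[0.76356404 0.28044411 0.30445203] [-0.75228546 -0.02191197 -0.65847282] [[327.03317374 146.88436696]
 [327.26440824 206.61006879]
 [391.84861019 208.37924322]]
```

Run:
```python
from h import *
f=load('w1'); im=f['img'][110:240,260:395,::-1]
im=cv2.resize(im,None,fx=4.5,fy=4.5,interpolation=cv2.INTER_CUBIC); cv2.imwrite('pics/w1c.png',im)
```

```text
(no output)
```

View pics/w1c.png

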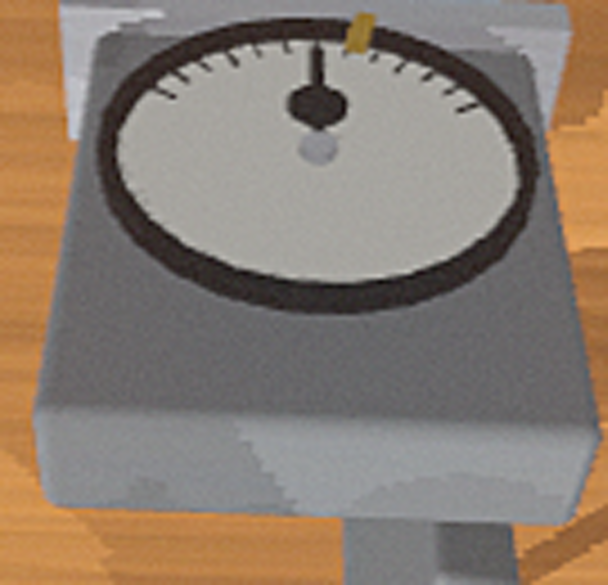

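The crop shows the dial upside down, with image right being -y: pivot at (318,148), pointer tip at (317,43), the brass tab's inner end middle at (356,51), and front top corners at about (35,411) and (598,433). The tab is therefore on the gauge's -y side.

Run:
```python
from h import *
f=load('w1'); P={'pivot':(318,148),'tip':(317,43),'tab':(356,51),'tabout':(364,14),'cL':(37,412),'cR':(597,434),'t10L':(175,97),'t10R':(459,110)}
for x in(.567,.570,.572):
    r={}
    for k,(u,v) in P.items():
        c,d=ray(f,260+u/4.5,110+v/4.5); r[k]=(c+d*(x-c[0])/d[0])[1:]
    pv=r['pivot']
    print(x,{k:(v*1000).round(1).tolist() for k,v in r.items()})
    for k in('tip','tab','tabout','t10L','t10R'): print(k,np.arctan2(*(r[k]-pv)*[1,-1]).round(3),np.linalg.norm(r[k]-pv).round(4),end='; ')
    print()
```

```text
0.567 {'pivot': [267.3, 53.5], 'tip': [267.1, 12.7], 'tab': [257.7, 15.5], 'tabout': [255.2, -0.6], 'cL': [320.4, 134.2], 'cR': [216.0, 135.8], 't10L': [300.4, 36.3], 't10R': [234.3, 37.7]}
tip -0.004 0.0408; tab -0.248 0.0392; tabout -0.22 0.0554; t10L 1.092 0.0373; t10R -1.126 0.0366; 
0.57 {'pivot': [267.5, 57.3], 'tip': [267.3, 17.1], 'tab': [258.0, 19.9], 'tabout': [255.6, 4.1], 'cL': [319.8, 136.8], 'cR': [217.0, 138.4], 't10L': [300.1, 40.4], 't10R': [235.0, 41.8]}
tip -0.004 0.0402; tab -0.248 0.0386; tabout -0.22 0.0545; t10L 1.092 0.0367; t10R -1.126 0.036; 
0.572 {'pivot': [267.6, 59.9], 'tip': [267.5, 20.1], 'tab': [258.3, 22.8], 'tabout': [255.9, 7.2], 'cL': [319.4, 138.6], 'cR': [217.6, 140.1], 't10L': [299.9, 43.1], 't10R': [235.5, 44.5]}
tip -0.004 0.0398; tab -0.248 0.0382; tabout -0.22 0.054; t10L 1.092 0.0363; t10R -1.126 0.0356;
```

send_rows(motion=[{"dp": [-0.015,0,0.02],"rot": [0,-0.13,0],"grip": 0.085},{"dp": [-0.02,0,0.01],"rot": [0,-0.13,0],"grip": 0.085},{"dp": [-0.015,-0.003,0],"rot": [0,-0.13,0],"grip": 0.085},{"dp": [-0.01,-0.002,0],"rot": [0,-0.12,0],"grip": 0.085},{"dp": [0,0,0],"rot": [0,0,0.17],"grip": 0.085},{"dp": [0,0,0],"rot": [0,0,0.17],"grip": 0.085},{"dp": [0,0,0],"rot": [0,0,0.17],"grip": 0.085},{"dp": [0,0,0],"rot": [0,0,0.17],"grip": 0.085},{"dp": [0,0,0],"rot": [0,0,0.17],"grip": 0.085},{"dp": [0,0,0],"rot": [0,0,0.17],"grip": 0.085},{"dp": [0,0,0],"rot": [0,0,0.17],"grip": 0.085},{"dp": [0,0,0],"rot": [0,0,0.17],"grip": 0.085},{"dp": [0,0,0],"rot": [0,0,0.1],"grip": 0.085},{"dp": [0,0,0],"rot": [0,0,0],"grip": 0.085},{"dp": [0,0,0],"rot": [0,0,0],"grip": 0.085}])

```text
clock: 13.18
tcp_pos: [0.5582, 0.2469, 0.2602]
orientation: [3.131, -0.078, 0.05]
contact_force: [-0.3, -0.9, -0.5]
grip_width: 0.0852
```

```bash
python3 st.py
```

```text
13.18 [0.5582 0.2469 0.2602] x [ 0.9982 -0.0499  0.0324] z [ 0.0319 -0.0099 -0.9994] xyaw -0.0499 F [-0.32 -0.9  -0.5 ] w 0.0852 q [ 0.02  0.43 -0.73  1.67  0.34  1.15 -0.85]
```

send_rows(motion=[{"dp": [-0.004,0.022,-0.02],"rot": [0.01,0.032,0.05],"grip": 0.085},{"dp": [0,0,-0.03],"rot": [0,0,0],"grip": 0.085},{"dp": [0,0,-0.02],"rot": [0,0,0],"grip": 0.085},{"dp": [0,0,0],"rot": [0,0,0],"grip": 0.085},{"dp": [0,0,0],"rot": [0,0,0],"grip": 0.085}])

```text
clock: 13.8
tcp_pos: [0.5551, 0.2684, 0.1906]
orientation: [-3.141, 0.01, -0.006]
contact_force: [0.3, 1.1, 0.6]
grip_width: 0.0853
```

```bash
python3 st.py
```

```text
13.8 [0.5551 0.2684 0.1906] x [ 1.     -0.0062  0.004 ] z [ 4.e-03  7.e-04 -1.e+00] xyaw -0.0062 F [0.25 1.1  0.64] w 0.0853 q [-0.02  0.52 -0.72  1.71  0.39  1.06 -0.88]
```

send_rows(motion=[{"dp": [0,0,-0.025],"rot": [0,0.004,0.006],"grip": 0.085},{"dp": [0,0,-0.03],"rot": [0,0,0],"grip": 0.085},{"dp": [0,0,-0.015],"rot": [0,0,0],"grip": 0.085},{"dp": [0,0,0],"rot": [0,0,0],"grip": 0.085},{"dp": [0,0,0],"rot": [0,0,0],"grip": 0.085}])

```text
clock: 14.42
tcp_pos: [0.5588, 0.2702, 0.1253]
orientation: [-3.137, 0.004, -0.015]
contact_force: [-0.6, 0.2, 0.2]
grip_width: 0.0853
```

```bash
python3 st.py
```

```text
14.43 [0.5588 0.2702 0.1253] x [ 1.     -0.0026  0.0094] z [ 0.0094  0.0049 -0.9999] xyaw -0.0026 F [-0.62  0.18  0.17] w 0.0853 q [-0.05  0.59 -0.68  1.76  0.45  0.94 -0.92]
```

send_rows(motion=[{"dp": [-0.005,-0.001,-0.008],"rot": [-0.005,0.009,0],"grip": 0.085},{"dp": [0,0,-0.008],"rot": [0,0,0],"grip": 0.085},{"dp": [0,0,0],"rot": [0,0,0],"grip": 0.085}])

```text
clock: 14.8
tcp_pos: [0.5543, 0.2696, 0.11]
orientation: [-3.141, 0.004, -0.004]
contact_force: [-0.1, -0.2, -0.2]
grip_width: 0.085
```

```bash
python3 st.py
```

```text
14.8 [0.5543 0.2696 0.11  ] x [ 1.     -0.0028  0.0022] z [ 2.2e-03  6.0e-04 -1.0e+00] xyaw -0.0028 F [-0.06 -0.17 -0.21] w 0.085 q [-0.06  0.61 -0.67  1.77  0.46  0.93 -0.94]
```

send_rows(motion=[{"dp": [0,0,0],"rot": [0,0,0],"grip": 0.06},{"dp": [0,0,0],"rot": [0,0,0],"grip": 0.04},{"dp": [0,0,0],"rot": [0,0,0],"grip": 0.02},{"dp": [0,0,0],"rot": [0,0,0],"grip": 0.0},{"dp": [0,0,0],"rot": [0,0,0],"grip": 0.0},{"dp": [0,0,0],"rot": [0,0,0],"grip": 0.0}], grip_force=80)

```text
clock: 15.55
tcp_pos: [0.5545, 0.2701, 0.1106]
orientation: [-3.14, 0.004, -0.005]
contact_force: [-0.9, 0.2, 0.7]
grip_width: 0.0285
```

```bash
python3 st.py
```

```text
15.55 [0.5545 0.2701 0.1106] x [ 1.     -0.0027  0.003 ] z [ 0.003   0.0013 -1.    ] xyaw -0.0027 F [-0.93  0.16  0.69] w 0.0285 q [-0.06  0.61 -0.68  1.77  0.46  0.93 -0.94]
```

send_rows(motion=[{"dp": [0,0,0.02],"rot": [0,0,0],"grip": 0.0},{"dp": [0,0,0.04],"rot": [0,0,0],"grip": 0.0},{"dp": [0,0,0.04],"rot": [0,0,0],"grip": 0.0},{"dp": [0,-0.01,0.03],"rot": [0,0,0],"grip": 0.0},{"dp": [-0.005,-0.03,0],"rot": [0,0,0.03],"grip": 0.0},{"dp": [-0.01,-0.04,0],"rot": [0,0,0.05],"grip": 0.0},{"dp": [-0.012,-0.045,0],"rot": [0,0,0.05],"grip": 0.0},{"dp": [-0.012,-0.045,0],"rot": [0,0,0.05],"grip": 0.0},{"dp": [-0.012,-0.045,0],"rot": [0,0,0.05],"grip": 0.0},{"dp": [-0.01,-0.03,0],"rot": [0,0,0.05],"grip": 0.0},{"dp": [-0.005,-0.015,0],"rot": [0,0,0.01],"grip": 0.0},{"dp": [0,0,0],"rot": [0,0,0],"grip": 0.0},{"dp": [0,0,0],"rot": [0,0,0],"grip": 0.0}])

```text
clock: 17.18
tcp_pos: [0.4823, 0.0039, 0.2555]
orientation: [3.105, 0.471, 0.009]
contact_force: [-0.1, -0.1, -3.5]
grip_width: 0.0285
```

```bash
python3 st.py
python3 - <<'E'
from h import *
S=grab('scene','sc3');f=grab('side','si3')
A=cv2.resize(S['img'][135:265,235:360,::-1],None,fx=3.2,fy=3.2,interpolation=cv2.INTER_CUBIC)
B=cv2.resize(f['img'][125:255,290:410,::-1],None,fx=3.2,fy=3.2,interpolation=cv2.INTER_CUBIC)
cv2.imwrite('pics/m3.png',np.hstack([A,B]))
E
```

```text
17.18 [0.4823 0.0039 0.2555] x [0.955  0.2965 0.0057] z [ 6.e-03 -1.e-04 -1.e+00] xyaw 0.301 F [-0.05 -0.07 -3.45] w 0.0285 q [ 0.58  0.21 -0.81  1.94  0.18  1.06 -0.  ]
```

View pics/m3.png

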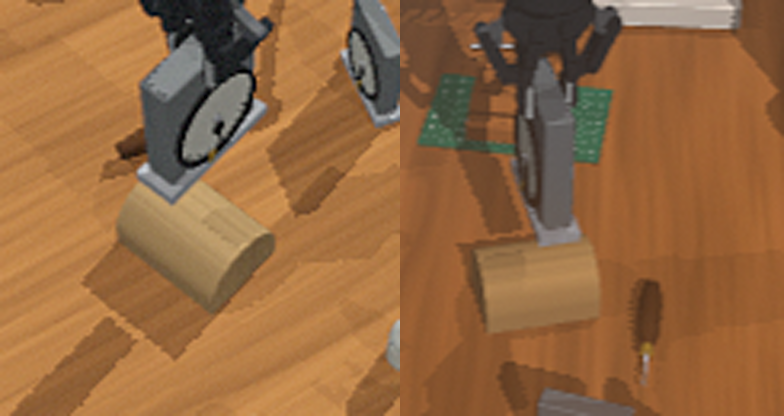

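The picture shows the gauge hanging upright over the bare block, dial towards the scene camera and tab visible. Block base corners are in the scene crop at (214,311) and in the side crop at (490,331) and (599,317). I'll refine the form pose with these.

Run:
```python
from fit import *
W=load('w0'); w=lambda u,v:(W,u/1.25,v/1.25)
s3=lambda u,v:(S,235+u/3.2,135+v/3.2); d3=lambda u,v:(D,290+(u-400)/3.2,125+v/3.2)
f=[((.06,.045,0),l(105,293)),((-.06,.045,0),l(315,262)),((.06,.045,0),d3(490,331)),((-.06,.045,0),d3(599,317)),((.06,.045,.02),w(385,158)),((.06,-.045,.02),w(472,156)),((.06,-.045,0),s3(214,312))]
print('form',*fit(f,[.49,-.02,0,.27]))
```

```text
form [ 0.48885031 -0.01849512 -0.00092311  0.2870153 ] [[ 0.2  0. ]
 [ 0.2 -0.2]
 [-0.5  0.4]
 [ 0.5 -0.6]
 [-0.3 -0.3]
 [-0.2 -0.1]
 [-2.5  0.4]]
```

send_rows(motion=[{"dp": [0.006,-0.022,-0.015],"rot": [0,0.006,-0.014],"grip": 0.0},{"dp": [0,0,-0.025],"rot": [0,0,0],"grip": 0.0},{"dp": [0,0,-0.02],"rot": [0,0,0],"grip": 0.0},{"dp": [0,0,0],"rot": [0,0,0],"grip": 0.0},{"dp": [0,0,0],"rot": [0,0,0],"grip": 0.0}])

```text
clock: 17.9
tcp_pos: [0.4901, -0.0197, 0.1917]
orientation: [-3.108, -0.451, 0.003]
contact_force: [0.1, 0.1, -2.5]
grip_width: 0.0289
```

```bash
cat >> st.py <<'E'
# gauge pose in form frame
c,s_=np.cos(.287),np.sin(.287); F=np.array([[c,-s_,0],[s_,c,0],[0,0,1]]).T
A=np.array([.489,-.0185,.02]); p=F@(o['tcp_pos']-A); r=F@R
up=-r[:,2]; a=np.arctan2(-up[1],up[2]); sole=p-up*.1106
t=np.array([0,np.cos(a),np.sin(a)])
print('form: tilt a',a.round(4),'lean x',up[0].round(4),'yaw',np.arctan2(r[1,0],r[0,0]).round(4),'x',sole[0].round(4),'gap mm',((sole@up-.045)*1e3).round(2),'contact y on sole mm',(-(sole@t)*1e3).round(1))
E
python3 st.py
```

```text
17.9 [ 0.4901 -0.0197  0.1917] x [ 0.9588  0.2842 -0.0016] z [-1.9e-03  6.0e-04 -1.0e+00] xyaw 0.2881 F [ 0.14  0.15 -2.53] w 0.0289 q [ 0.57  0.31 -0.77  1.99  0.26  0.94 -0.05]
form: tilt a 0.0011 lean x 0.0016 yaw 0.0011 x 0.0006 gap mm 16.07 contact y on sole mm 1.2
```

send_rows(motion=[{"dp": [0,0.001,-0.008],"rot": [0,0,0],"grip": 0.0},{"dp": [0,0,-0.003],"rot": [0,0,0],"grip": 0.0},{"dp": [0,0,0],"rot": [0,0,0],"grip": 0.0}])

```text
clock: 18.27
tcp_pos: [0.4911, -0.0187, 0.1811]
orientation: [-3.109, -0.451, -0.001]
contact_force: [-0.1, -0.0, -2.0]
grip_width: 0.0288
```

```bash
python3 st.py
```

```text
18.27 [ 0.4911 -0.0187  0.1811] x [9.588e-01 2.840e-01 4.000e-04] z [ 4.e-04  2.e-04 -1.e+00] xyaw 0.288 F [-0.08 -0.04 -1.95] w 0.0288 q [ 0.56  0.33 -0.76  2.    0.28  0.92 -0.06]
form: tilt a 0.0001 lean x -0.0004 yaw 0.001 x 0.002 gap mm 5.54 contact y on sole mm 0.8
```

send_rows(motion=[{"dp": [0,0,-0.003],"rot": [0,0,0],"grip": 0.0},{"dp": [0,0,-0.002],"rot": [0,0,0],"grip": 0.0}])

```text
clock: 18.52
tcp_pos: [0.4915, -0.0186, 0.1763]
orientation: [3.109, 0.451, 0.002]
contact_force: [-0.4, -0.2, -3.0]
grip_width: 0.0285
```

send_rows(motion=[{"dp": [0,0,-0.002],"rot": [0,0,0],"grip": 0.0}])

```text
clock: 18.65
tcp_pos: [0.4919, -0.0187, 0.1753]
orientation: [3.108, 0.45, 0.003]
contact_force: [-7.2, -0.9, 21.0]
grip_width: 0.0286
```

```bash
python3 st.py
```

```text
18.65 [ 0.4919 -0.0187  0.1753] x [0.9589 0.2837 0.0015] z [ 1.8e-03 -8.0e-04 -1.0e+00] xyaw 0.2877 F [-7.24 -0.9  21.04] w 0.0286 q [ 0.55  0.33 -0.76  2.    0.29  0.91 -0.07]
form: tilt a -0.0013 lean x -0.0015 yaw 0.0007 x 0.0029 gap mm -0.29 contact y on sole mm 1.2
```

Contact at 21 N with the predicted gap near zero. Now I'll rock it, rolling about the form axis, in small steps.

send_rows(motion=[{"dp": [0.0005,-0.002,0.0005],"rot": [0.019,0.006,0],"grip": 0.0},{"dp": [0.0009,-0.0032,0],"rot": [0.029,0.0085,0],"grip": 0.0},{"dp": [0.0009,-0.0032,0],"rot": [0.029,0.0085,0],"grip": 0.0},{"dp": [0.0009,-0.0032,-0.0002],"rot": [0.029,0.0085,0],"grip": 0.0}])

```text
clock: 19.15
tcp_pos: [0.4955, -0.0303, 0.1758]
orientation: [-2.998, -0.437, 0.02]
contact_force: [0.1, -0.6, -2.2]
grip_width: 0.029
```

```bash
python3 st.py
```

```text
19.15 [ 0.4955 -0.0303  0.1758] x [0.9585 0.2852 0.0028] z [-0.0295  0.1089 -0.9936] xyaw 0.2892 F [ 0.11 -0.64 -2.22] w 0.029 q [ 0.65  0.38 -0.78  1.96  0.19  0.93  0.08]
form: tilt a 0.1131 lean x -0.0026 yaw 0.0022 x 0.0032 gap mm 0.73 contact y on sole mm -4.5
```

send_rows(motion=[{"dp": [0.0009,-0.003,-0.0008],"rot": [0.029,0.0085,0],"grip": 0.0},{"dp": [0.0009,-0.003,-0.0006],"rot": [0.029,0.0085,0],"grip": 0.0},{"dp": [0.0009,-0.003,-0.0006],"rot": [0.029,0.0085,0],"grip": 0.0},{"dp": [0.0005,-0.002,-0.0004],"rot": [0.022,0.0065,0],"grip": 0.0},{"dp": [0,0,0],"rot": [0,0,0],"grip": 0.0}])

```text
clock: 19.77
tcp_pos: [0.4994, -0.0436, 0.1732]
orientation: [-2.879, -0.416, 0.044]
contact_force: [0.2, -1.5, -1.6]
grip_width: 0.029
```

```bash
python3 st.py
```

```text
19.77 [ 0.4994 -0.0436  0.1732] x [0.9593 0.2825 0.0035] z [-0.0623  0.2234 -0.9727] xyaw 0.2864 F [ 0.18 -1.46 -1.57] w 0.029 q [ 0.75  0.44 -0.8   1.92  0.1   0.97  0.21]
form: tilt a 0.2341 lean x -0.0035 yaw -0.0006 x 0.0032 gap mm -0.37 contact y on sole mm -9.3
```

send_rows(motion=[{"dp": [0,0.0003,-0.0015],"rot": [0.001,0.004,0],"grip": 0.0},{"dp": [0,0.0003,-0.0015],"rot": [0,0,0],"grip": 0.0},{"dp": [0,0.0003,-0.0015],"rot": [0,0,0],"grip": 0.0}])

```text
clock: 20.15
tcp_pos: [0.5002, -0.0435, 0.173]
orientation: [-2.882, -0.416, 0.05]
contact_force: [-5.7, -3.2, 14.7]
grip_width: 0.0286
```

```bash
python3 st.py
```

```text
20.15 [ 0.5002 -0.0435  0.173 ] x [ 0.9591  0.2831 -0.0011] z [-0.0661  0.2203 -0.9732] xyaw 0.287 F [-5.65 -3.19 14.72] w 0.0286 q [ 0.74  0.44 -0.8   1.92  0.11  0.98  0.2 ]
form: tilt a 0.2321 lean x 0.001 yaw 0.0 x 0.0036 gap mm -0.4 contact y on sole mm -8.8
```

```bash
python3 - <<'E'
from h import *
for i in range(34): imaging.grab_frame('scene')
fs=[grab('scene','sc4')['img'].astype(float) for _ in range(6)]
f=load('sc4'); f['img']=np.mean(fs,0).astype(np.uint8); pickle.dump(f,open('pics/sc4.pkl','wb'))
g=grab('side','si4')
c,s=np.cos(.287),np.sin(.287)
def G(y,z,x=.017): # gauge point -> world
    from scipy.spatial.transform import Rotation as Ro
    o=get_obs();R=Ro.from_rotvec(o['orientation']).as_matrix(); B=np.c_[R[:,0],-R[:,1],-R[:,2]]
    return o['tcp_pos']+B@np.array([x,y,z-.1106])
pv=proj(f,G(0,.06))[0];print('pivot',pv)
for a in(-.3,-.24,-.18,0): print(a,proj(f,G(.038*np.sin(a),.06-.038*np.cos(a)))[0])
x0,y0=int(pv[0])-25,int(pv[1])-20;print(x0,y0)
A=cv2.resize(f['img'][y0:y0+48,x0:x0+50,::-1],None,fx=10,fy=10,interpolation=cv2.INTER_CUBIC)
q=proj(g,G(0,0))[0].astype(int);B=cv2.resize(g['img'][q[1]-60:q[1]+36,q[0]-30:q[0]+30,::-1],None,fx=5,fy=5,interpolation=cv2.INTER_CUBIC)
cv2.imwrite('pics/m4.png',np.hstack([A,B]))
E
python3 st.py
```

```text
pivot [294.50205471 197.38511391]
-0.3 [294.40611456 204.82338568]
-0.24 [294.94182627 204.31021814]
-0.18 [295.47519553 203.77359047]
0 [297.04380079 202.04142729]
269 177
22.2 [ 0.5002 -0.0435  0.173 ] x [ 0.9591  0.2832 -0.0011] z [-0.0661  0.2203 -0.9732] xyaw 0.2871 F [-4.97 -3.7  14.71] w 0.0286 q [ 0.74  0.44 -0.8   1.92  0.11  0.98  0.2 ]
form: tilt a 0.2321 lean x 0.0011 yaw 0.0001 x 0.0036 gap mm -0.44 contact y on sole mm -8.8
```

View pics/m4.png

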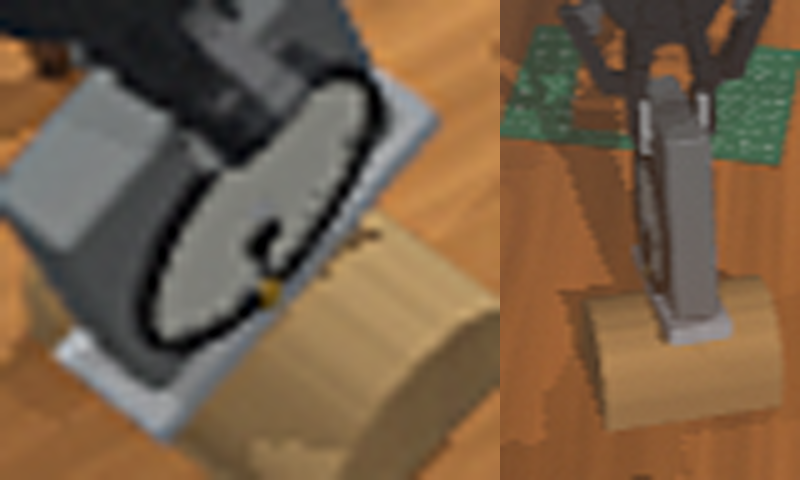

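The scene crop shows the sole bearing on the crown, the bob at about (262,242) and the tab at (271,291). The foot's front corner is at (165,440) and its right corner at (438,118). Pointer and tab look close, but the resolution is coarse, so I'll compare with predictions.

Run:
```python
from h import *
from scipy.spatial.transform import Rotation as Ro
o=get_obs();R=Ro.from_rotvec(o['orientation']).as_matrix(); B=np.c_[R[:,0],-R[:,1],-R[:,2]]
f=load('sc4')
C=lambda x,y,z:((proj(f,o['tcp_pos']+B@np.array([x,y,z-.1106]))[0]-[269,177]+.5)*10-.5).round(0)
print('front low',C(.02,-.062,0),'front top',C(.02,-.062,.012),'right low',C(.02,.062,0),'right top',C(.02,.062,.012),'left top',C(-.02,-.062,.012))
print('top -y corners',C(.015,-.054,.138),C(-.015,-.054,.138))
for r in(.038,.043,.048):
  for a in(-.3,-.24,-.18,-.12): print(r,a,C(.018,r*np.sin(a),.06-r*np.cos(a)),end=' ')
  print()
print('rim bottom-left ',C(.018,-.048,.06),'pivot',C(.018,0,.06),'rim right',C(.018,.048,.06))
# same brass test on the standing gauge, sc0
for tag,box in(('sc0',(360,150,410,195)),('sc4',(285,195,305,215))):
    f=load(tag);x0,y0,x1,y1=box;im=f['img'][y0:y1,x0:x1].astype(float)
    w=np.clip((im[...,0]-im[...,2])-45,0,None)*(np.abs(im[...,0]-im[...,1])<70)
    ys,xs=np.mgrid[y0:y1,x0:x1]
    ok=[(int(x),int(y),*im[y-y0,x-x0].astype(int)) for y,x in zip(ys[w>0],xs[w>0])]
    print(tag,len(ok),ok[:14])
    if tag=='sc0': 
        for a in(-.36,-.3,-.24,-.18): print(a,proj(f,[.554+.018,.269+.045*np.sin(a),.06-.045*np.cos(a)])[0].round(2))
        print('pivot',proj(f,[.572,.269,.06])[0].round(2), 'bob',proj(f,[.572,.269,.044])[0].round(2))
```

```text
front low [169. 450.] front top [160. 437.] right low [442. 126.] right top [436. 111.] left top [ 57. 357.]
top -y corners [ 62. 256.] [-23. 191.]
0.038 -0.3 [261. 285.] 0.038 -0.24 [267. 280.] 0.038 -0.18 [272. 274.] 0.038 -0.12 [277. 269.] 
0.043 -0.3 [261. 294.] 0.043 -0.24 [267. 288.] 0.043 -0.18 [273. 282.] 0.043 -0.12 [279. 276.] 
0.048 -0.3 [261. 304.] 0.048 -0.24 [268. 297.] 0.048 -0.18 [274. 290.] 0.048 -0.12 [281. 283.] 
rim bottom-left  [150. 342.] pivot [262. 210.] rim right [373.  81.]
sc0 1085 [(362, 150, np.int64(196), np.int64(139), np.int64(87)), (363, 150, np.int64(199), np.int64(138), np.int64(77)), (364, 150, np.int64(196), np.int64(140), np.int64(78)), (365, 150, np.int64(181), np.int64(123), np.int64(65)), (366, 150, np.int64(192), np.int64(135), np.int64(74)), (367, 150, np.int64(199), np.int64(140), np.int64(80)), (368, 150, np.int64(177), np.int64(122), np.int64(69)), (369, 150, np.int64(180), np.int64(122), np.int64(69)), (370, 150, np.int64(180), np.int64(123), np.int64(72)), (371, 150, np.int64(179), np.int64(123), np.int64(70)), (372, 150, np.int64(181),
[... 420 characters left out ...]
.int64(133), np.int64(86)), (304, 202, np.int64(181), np.int64(148), np.int64(99)), (302, 203, np.int64(175), np.int64(140), np.int64(90)), (303, 203, np.int64(183), np.int64(151), np.int64(100)), (304, 203, np.int64(175), np.int64(143), np.int64(96)), (301, 204, np.int64(114), np.int64(91), np.int64(62)), (302, 204, np.int64(171), np.int64(139), np.int64(91)), (303, 204, np.int64(184), np.int64(150), np.int64(100)), (304, 204, np.int64(179), np.int64(147), np.int64(100)), (295, 205, np.int64(135), np.int64(110), np.int64(61)), (296, 205, np.int64(112), np.int64(85), np.int64(27)), (300, 205, np.int64(164), np.int64(133), np.int64(89)), (301, 205, np.int64(178), np.int64(146), np.int64(97))]
```

Run:
```python
from h import *
im=load('sc4')['img'][196:211,289:302]
print(im.mean(2).astype(int)); print('R-B');print(im[...,0].astype(int)-im[...,2])
```

```text
[[ 57 118 128 125 123 124 118 121 123 123 126 108 106]
 [119 129 126 124 124 125 119 120 123 125 128 134  83]
 [125 127 124 122 121 124 115 104 122 128 112  90  35]
 [129 124 123 126 130 106  58  20 115 134 116  56   3]
 [125 123 124 126 115  62   8  22 117 118  69  13  86]
 [124 123 124 130  81  12   0 120 141 103  39  50 102]
 [124 123 124 129  92  25  25 129  92  28  22  96 106]
 [124 123 124 125 130  94  46 105  60   1  94 106  96]
 [123 122 124 124 131 104  47  36  12  68 103 103  89]
 [125 123 124 130 114 109 102  74  80 102  98 128 140]
 [123 124 129 114  70  30  65  73 100 103 125 130 131]
 [125 129 136  87  23   3  42  81 101 127 131 130 127]
 [134  99  82  40   0  83 107 107 103 123 130 130 129]
 [ 92  41  11  24 115 117 107 102 117 127 128 128 130]
 [ 15   0  54 121 117 105 102 112 117 120 123 128 127]]
R-B
[[  1   5   6   6   7   7   5   5   7   5   6   5   4]
 [  6   6   6   5   6   0  -4   1   5   6   5   7   4]
 [  6   6   6   6   4  -4  -3   3   6   6   5   3   0]
 [  6   6   6   6   7   5   1  -2   5   8   4   2  -1]
 [  6   5   6   5   5   3  -2  -1   7   4   4  -2  -4]
 [  5   5   7   6   4   2   0   7   8   4   1  -4  -8]
 [  6   7   6   6   4   1   0   5   3   0  -3  -6   0]
 [  4   4   5   7   5   3  -1   1   0  -2  -7   0  42]
 [  6   5   6   5   6   0   7  14   5  -5 -12  24  52]
 [  5   5   6   6   3  12  74  85   5 -14  21  75  81]
 [  6   6   5   5   0  -2  69  86   0   8  69  79  78]
 [  6   6   6   4  -5  -5  57  39  23  69  81  76  75]
 [  8   5   2   2  -2  -8 -12  14  53  75  77  76  76]
 [  3   1   1  -2  -3  -8  -1  45  73  76  75  74  75]
 [  0  -2  -3  -5  -8   2  49  72  70  72  72  72  75]]
```

Run:
```python
from h import *
save(load('sc4'),'sc4f',s=1.25)
```

```text
(no output)
```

View pics/sc4f.png

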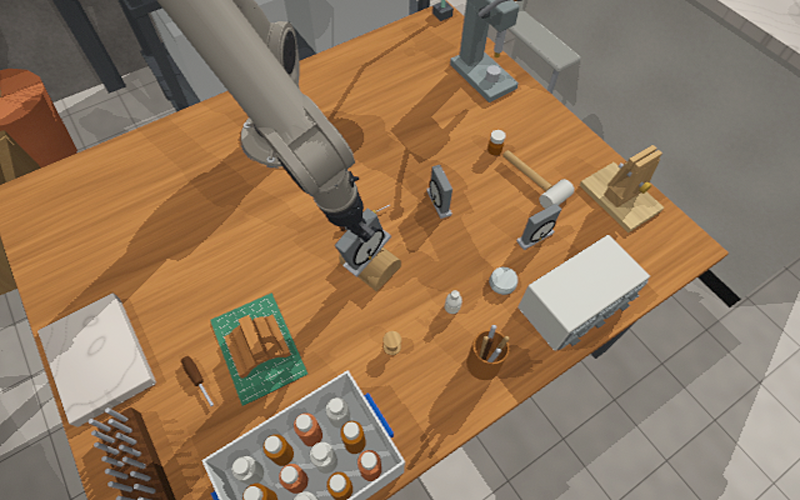

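The caul stands upright on the mat at (258,345). The gauge is held on the crown at (368,250), and the other things look unmoved. Handing in.

```bash
python3 st.py; python3 -c "
from bench import hand_in
print(hand_in())"
```

```text
22.2 [ 0.5002 -0.0435  0.173 ] x [ 0.9591  0.2832 -0.0011] z [-0.0661  0.2203 -0.9732] xyaw 0.2871 F [-4.97 -3.7  14.71] w 0.0286 q [ 0.74  0.44 -0.8   1.92  0.11  0.98  0.2 ]
form: tilt a 0.2321 lean x 0.0011 yaw 0.0001 x 0.0036 gap mm -0.44 contact y on sole mm -8.8
the job is handed in; nothing more can be done
None
```

I lifted the caul off the form and stood it upright on the green mat. I then took the largest gauge, set its sole square across the bare crown, and rocked it to a tilt of 0.232 rad. I handed in at 22.2 s with the gripper holding it there.

**Last checks:**
- **Bearing:** the gauge was still, pressing on the crown with about 15 N. Contact was about 9 mm from the middle of the sole, and its yaw error to the form was about 0.
- **Bench:** the last scene picture shows the caul standing on the mat and the other things where they were.
- **Pressing force:** setting the caul down briefly reached about 75 N at the wrist, under the 120 N limit. I relaxed it before letting go.

**Pointer on the tab – less certain:**
- **Close wrist view:** the tab read about -0.22 to -0.25 rad. With the pointer at about -0.23, that is well within the tab's half width of ±0.066 rad.
- **Final scene picture:** this is coarse, and the tab sits about 0.4 pixel to one side of the pointer. I put that down to the tab standing proud of the dial. Taken at face value it would put the marker nearer -0.18, which is still within the tab's width but closer to its edge.

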